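# Ready the shaft, hold the guard at 50 degrees

### The arm

A 7-joint arm with a two-finger parallel gripper is mounted at the origin on the work surface; the furniture and walls round the work are solid. World frame = base frame: x ahead of the robot, y to its left, z up, the work surface at z = 0. Lengths are in m, angles in rad, forces in N, time in s.
With the tool pointing down it reaches from about 0.425 to 1.025 m from the base axis. Payload 9.4 kg.
Tool frame: the origin (TCP) lies between the finger pads; the fingertips stand ahead of it and the grasp point (between the pads) is the TCP (env.nose_length is the z of the fingertips in the tool frame, in m); z points along the fingers, y is the direction in which the jaws open and shut (so a half turn about z gives the same grasp; the last joint's range is limited). The gripper opens to 85 mm and grips with 20 to 120 N. Pads are 22 mm wide; open, the fingers measure 114 mm over their backs; the gripper's body (76 mm by 85 mm) begins 54 mm behind the grasp point. The pads swing forward as they close: fully open they stand 13 mm farther back than shut.
Start: joints at [-1.427, 0.599, -0.003, 1.599, 0.002, 0.943, -0.08], TCP at [0.159, 0.707, 0.25] pointing down, gripper open.
Joint ranges: [-2.57, 2.57], [-0.35, 1.97], [-1.29, 1.29], [0.11, 2.56], [-1.05, 4.19], [0.11, 1.86], [-2.63, 2.63]. Speed limits (rad/s): [2.22, 2.22, 3.01, 3.01, 3.14, 3.14, 3.14].

### API

Orientations are given as a unit quaternion [w, x, y, z].
In Python, from cell import env gives the robot as it stands.
- The arm moves only by the tool step_arm, never from a script. Its argument "motion" is a list of rows, each a list of 3 entries, a list of its own where there are three numbers: the turn, a rotation vector about the tool's x, y, z in rad, then the shift along the tool's x, y, z in cm, then the gripper's target within -1 to 1 (fully open at 1, half-way at 0, shut at -1). A call has 1 to 20 rows; each row is the pose to reach, as a shift and turn from the pose commanded when the call began, along the tool's axes at that moment; what a row does not reach only later rows make up. A row lasts 1/12 s, in which the tool goes at most 41.7 mm and 7.16 degrees, less where a joint would pass 70% of its speed; a pose out of reach is approached as far as the arm can. A call with a gripper value outside its range is refused whole. The fingers move at their own pace and stop on an object; the grip force is fixed at half the most. Time passes only in rows, so rows that repeat a pose let the fingers close. It gives the time, the measured TCP pose, the force and the opening at its end, in the units of the state.
- env.observe(): the state, without advancing time (a new reading comes with each control period).
- env.grab_frame(name): name is "scene" or "side" or "wrist"; returns a dict with "image" (480x640x3 uint8, red, green, blue), "depth" (480x640 float32, m along the optical axis (not along the pixel's ray), 0 where there is no reading), "fov_y" (degrees; the focal length in pixels is half the picture's height over the tangent of half this angle, whatever the lens; pixels are square), "cx", "cy" (the principal point, pixels), "rvec" (rotation vector, rad) and "tvec" (3), from world to camera coordinates, as OpenCV has them. Camera axes: x right, y down, z forward; pixel columns grow to the right and rows downward; lengths in m; the calibration is good to about 2 mm. A picture is of the moment at which its call begins.
- env.sign_off(): hands the job in, once; it reports no verdict.
The state is a dict: "t": time; "joint_positions": joint angles; "qd": joint speeds; "joint_torque": joint torques, N m; "tcp_pos": TCP position; "eef_rot": TCP orientation; "wrist_force": force on the tool from outside, world axes, zero at the start; "ft_torque": the same for the moment, N m; "opening": finger opening in m.
Only numpy, scipy, OpenCV 4.12 (cv2) and the standard library are available. Lean on these libraries where they do the work, as an engineer would, in place of code of your own. Each camera call takes 0.05 s, during which the arm holds its last target.

### The job

I am about to load the aluminium shaft into the marking fixture by hand, red line up. First roll the shaft along its black mat, without picking it up, until the red line along it points straight up and it lies still on the mat; then raise the fixture's clear hinged guard (the one with the red handle bar) to 50 degrees (the green mark on the dial) and keep holding it there: the guard falls shut by itself, so finish while still holding it. Leave the shaft as you rolled it, and do not push the other things on the bench about.

Things in the scene. Friction and masses are not known exactly. Their poses are not given: they have to be found in the camera images.
- fixture: marking fixture, fixed to the bench: grey base plate 200 (x) x 164 (y) x 12 mm with two steel V-blocks and a rear wall, under a clear guard; 105 mm high shut, its white dial (124 mm across, on the +y side) up to 157 mm. Origin at the centre of the underside; its x points to the rear (hinge side), away from the robot, z up
- guard (a joint): hinge of the clear guard, rad: 0 shut (level), grows as the front rises, stops at 1.3; 50 degrees = 0.873. A free hinge without catch or stay: it falls shut from any angle by its own weight (0.3 to 0.55 kg; 2 to 4 N at the handle)
- guard_hinge (a point): point on the hinge line, middle of the guard; fixed, 80 mm behind the fixture's origin and 95 mm above the bench; the hinge line runs along the fixture's y
- guard_handle (a point): middle of the red handle bar: round, 12 mm thick, parallel to the hinge line, 104 mm clear between its two stays, 45 mm in front of the guard's edge (room for fingers on both sides). 195 mm from the hinge line along the guard and 12 mm above its plane: at 107 mm height when shut, 252 mm at 50 degrees. Axes turn with the guard; at 0 they are the fixture's
- mat: black rubber mat 170 x 170 x 4 mm, fixed flat on the bench. Origin at the centre of its underside, z up
- shaft: aluminium shaft, loose on the mat: 40 mm in diameter, 120 mm long, plus a thinner 20 mm journal at each end; 0.3 to 0.55 kg. Origin at its centre; y runs along it, x points out through the red line. At the start it faces the robot, about 72 degrees from the top: rolling the shaft 25 mm away brings it to the top. Pushed slowly it rolls without slipping and stops within a few mm on the soft mat
- yellow_box: bystander: small yellow card box, 61 x 116 x 67 mm, origin at the centre of its underside
- glue_bottle: bystander: white glue bottle with orange tip, 49 mm across, 156 mm high, origin at the centre of its underside
- varnish_jar: bystander: amber jar with black lid, 56 mm across, 82 mm high, origin at the centre of its underside
- tape_gun: bystander: orange packing-tape gun, 270 x 78 x 161 mm, origin at the centre of its underside
- caliper: bystander: steel caliper lying flat, 68 x 210 x 12 mm, origin at the centre of its underside
- spring_clamp: bystander: blue and orange spring clamp lying flat, 84 x 148 x 23 mm, origin at the centre of its underside
- hammer: bystander: small hammer lying flat, 243 x 92 x 23 mm, origin at the centre of its underside
Not all that is in view belongs to the job. Leave any brown or purple look-alike of the shaft alone.

How it is judged:
On the way, in this order (a step that is already met when the one before it is completed fails the run):
1. with the guard still shut, the shaft lies still on its mat with the red line on top (angle between shaft's own x axis and vertical below 0.25 rad and linear speed of shaft below 0.02 m/s and value of joint guard below 0.1 rad), for 0.3 s.
2. the guard is raised past 40 degrees (value of joint guard above 0.7 rad), for 0.1 s.
At the end, for the whole second after the job is handed in: the robot is holding the guard still at 50 degrees (within 5 degrees, 0.785 to 0.96 rad), and the shaft rests on the mat, its red line pointing up within 17 degrees (value of joint guard between 0.785 and 0.96 rad and velocity of joint guard between -0.05 and 0.05 rad/s and contact force between any of the fingers, the arm and guard above 0.5 N and contact force between shaft and guard below 0.1 N and angle between shaft's own x axis and vertical below 0.3 rad and linear speed of shaft below 0.02 m/s and height (world z) of shaft between 0.0215 and 0.03 m and x of shaft in the frame of mat between -0.085 and 0.085 m and y of shaft in the frame of mat between -0.06 and 0.06 m); the arm keeps its last pose, push and grip.
It fails at once if the shaft is lifted off the mat (height (world z) of shaft above 0.036 m).
It fails at once if another thing on the bench is pushed more than 3 cm (distance of any of yellow_box, glue_bottle, varnish_jar, tape_gun, caliper, spring_clamp, hammer from where it was at the start of the episode above 0.03 m).
It also fails if it takes over 54 s, if anything falls off the work surface, if the arm or the gripper's body presses on something with over 40 N, if the wrist force passes 120 N, or if a joint passes its speed limit or range.

## Working session

There is one attempt and no reset: what is moved stays moved. The work goes in short steps, Python scripts to look and compute and a tool call to move; the robot and the scene stay as the last step left them, time stands still between calls to the robot, and variables do not carry over. Pictures are saved under pics/ and viewed, and the job is handed in when it is done.

Besides the shell and the picture viewer there is one more tool, called after "Call:" by a JSON object that holds its "name" and its "arguments". step_arm: Moves the arm, as the interface text tells. Its arguments: {"type":"object","properties":{"motion":{"type":"array"}},"required":["motion"]}

```bash
mkdir -p pics; ls
cat > h.py <<'E'
import numpy as np, cv2, pickle
from cell import env
def grab(n,tag):
    f=env.grab_frame(n); pickle.dump(f,open(f'pics/{tag}.pkl','wb')); cv2.imwrite(f'pics/{tag}.png',f['image'][:,:,::-1]); return f
def load(tag): return pickle.load(open(f'pics/{tag}.pkl','rb'))
def cam(f):
    R=cv2.Rodrigues(np.array(f['rvec'],float))[0]; t=np.array(f['tvec'],float).ravel()
    F=f['image'].shape[0]/2/np.tan(np.radians(f['fov_y'])/2); return R,t,F
def ray(f,u,v):
    R,t,F=cam(f); d=R.T@np.array([(u-f['cx'])/F,(v-f['cy'])/F,1]); return -R.T@t,d
def onz(f,u,v,z):
    o,d=ray(f,u,v); return o+d*(z-o[2])/d[2]
def dep(f,u,v):
    o,d=ray(f,u,v); return o+d*f['depth'][int(v),int(u)]
def cloud(f):
    R,t,F=cam(f); v,u=np.mgrid[0:480,0:640]; z=f['depth']
    p=np.stack([(u-f['cx'])/F*z,(v-f['cy'])/F*z,z],-1)-t
    P=p@R; P[z==0]=np.nan; return P
E
python3 - <<'E'
from h import *
s=env.observe(); print(s, env.nose_length)
for n in ['scene','side','wrist']:
    f=grab(n,n+'0'); print(n,f['fov_y'],f['cx'],f['cy'],-cam(f)[0].T@cam(f)[1])
E
```

```text
pics
{'t': 0.0, 'joint_positions': array([-1.42667165,  0.60018325, -0.00254507,  1.60013901,  0.00178009,
        0.9429214 , -0.07977354]), 'qd': array([ 0.00102088,  0.00173346,  0.00108903, -0.0012652 ,  0.00233099,
        0.00038654, -0.0001497 ]), 'joint_torque': array([ 1.67940884e-04, -7.76449513e+01,  1.56519748e+00, -2.58019066e+01,
        1.23014487e-02,  9.16319259e-03, -9.70658476e-06]), 'tcp_pos': array([0.15870865, 0.70694728, 0.24937166]), 'eef_rot': array([-2.45104509e-05,  1.10150937e-01,  9.93914529e-01, -8.24010896e-04]), 'wrist_force': array([ 0.18667334, -0.35982077,  1.16415581]), 'ft_torque': array([-0.02844355, -0.00297912,  0.01327474]), 'opening': 0.08516024059784323} 0.019
scene 50.10470850334211 318.85757114104155 237.07815432477017 [-0.08370192 -1.23959833  0.8359993 ]
side 53.19005742721915 313.36453815569394 243.3973512288519 [ 0.54408731 -1.3684873   0.54227321]
wrist 59.53581353372056 322.3111367599618 238.76295015660804 [0.08444717 0.72438661 0.37259814]
```

View pics/scene0.png

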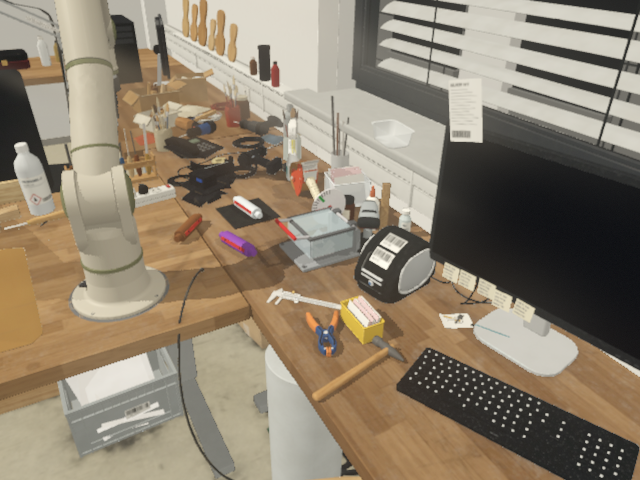

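View pics/side0.png

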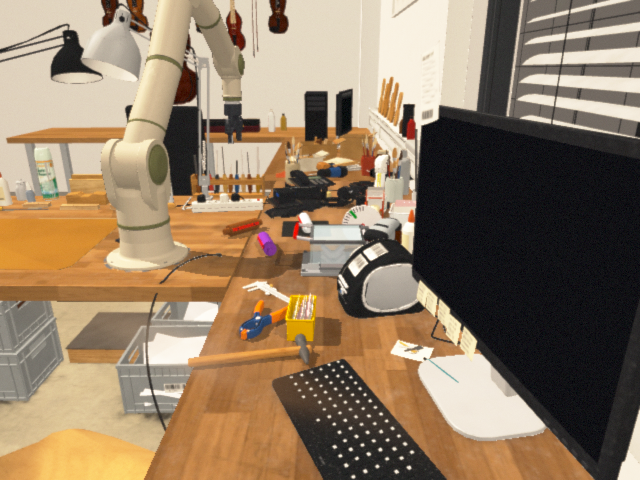

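View pics/wrist0.png

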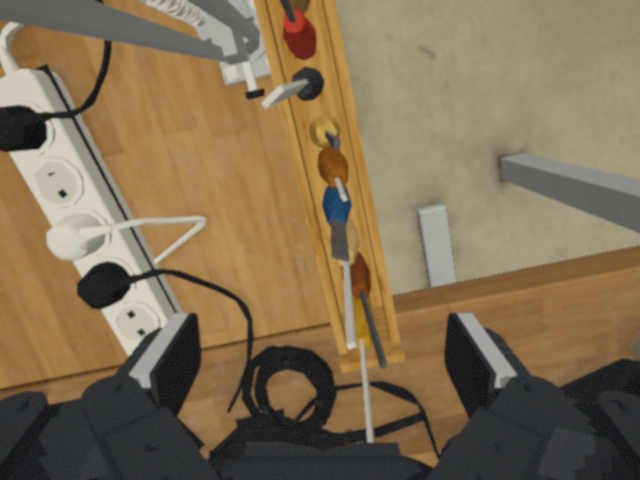

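The scene view shows three shaft-like things: silver on the black mat at (247,208), brown at (188,227) and purple at (238,243). The silver one on the mat fits the description. The fixture is at (320,235) and its red handle at (286,229). I'll enlarge this area to confirm.

Run:
```python
from h import *
f=load('scene0'); g=load('side0')
a=cv2.resize(f['image'][175:280,170:380],None,fx=3.8,fy=3.8,interpolation=cv2.INTER_CUBIC)
b=cv2.resize(g['image'][195:285,220:420],None,fx=4,fy=4,interpolation=cv2.INTER_CUBIC)
cv2.imwrite('pics/c1.png',a[:,:,::-1]);cv2.imwrite('pics/c2.png',b[:,:,::-1])
for u,v in [(247,208),(188,227),(238,243),(286,229),(235,219),(320,235)]: print(u,v,dep(f,u,v).round(4))
P=cloud(f); im=f['image'].astype(int)
# shaft pts
m=(P[...,2]>0.012)&(P[...,2]<0.06)
dark=(im.max(2)<50)&(abs(P[...,2]-0.004)<0.006)
sub=np.zeros_like(dark);sub[190:235,205:290]=1
print('mat',np.nanmin(P[dark&sub],0),np.nanmax(P[dark&sub],0),(dark&sub).sum())
```

```text
247 208 [0.4647 0.2344 0.0333]
188 227 [0.2506 0.2018 0.031 ]
238 243 [0.3525 0.0285 0.0357]
286 229 [ 0.4606 -0.0818  0.1112]
235 219 [0.4187 0.2329 0.0029]
320 235 [ 0.5383 -0.1422  0.1016]Traceback (most recent call last):
  File "<stdin>", line 12, in <module>
    res = np.fmin.reduce(a, axis=axis, out=out, **kwargs)
ValueError: zero-size array to reduction operation fmin which has no identity
```

View pics/c1.png

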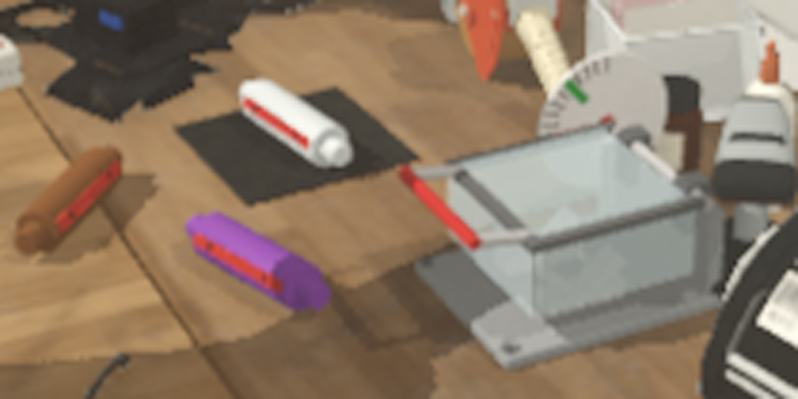

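View pics/c2.png

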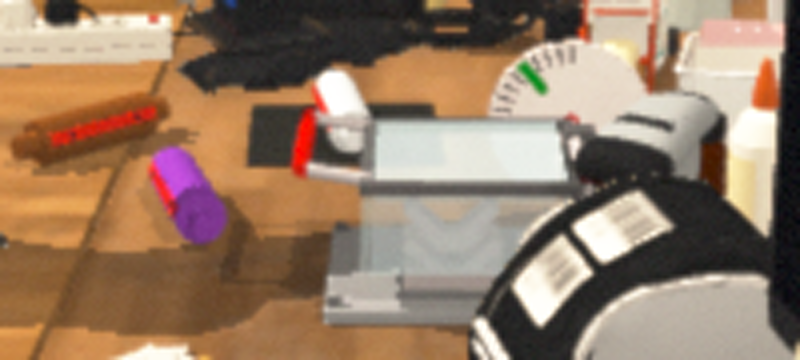

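The crops confirm it: the silver shaft on the mat is the one, with its red line facing the robot. Now I'll measure the mat, shaft and handle.

Run:
```python
from h import *
for tag,box,hb in [('scene0',(210,190,290,236),(270,215,300,245)),('side0',(278,205,335,242),(285,215,315,245))]:
    f=load(tag); im=f['image'].astype(int); P=cloud(f)
    x0,y0,x1,y1=box
    sub=np.zeros(im.shape[:2],bool); sub[y0:y1,x0:x1]=1
    dark=(im.max(2)<75)&sub
    vs,us=np.nonzero(dark); W=np.array([onz(f,u,v,0.004)[:2] for u,v in zip(us,vs)])
    if len(W)>5: print(tag,'mat',len(W),cv2.minAreaRect(W.astype(np.float32)))
    red=(im[...,0]>140)&(im[...,1]<90)&(im[...,2]<90)
    r=red&sub; print('line pts', r.sum(), np.round(P[r].mean(0),4)); 
    if r.sum()>4: 
        q=P[r]; c=np.linalg.svd(q-q.mean(0))[2][0]; print(' dir',c,q.min(0),q.max(0))
    sub2=np.zeros_like(sub); sub2[hb[1]:hb[3],hb[0]:hb[2]]=1
    if tag=='side0': sub2[:, :292]=0; sub2[:223]=0
    q=P[red&sub2]; q=q[q[:,2]>.08]; c=np.linalg.svd(q-q.mean(0))[2][0]; print(' handle',len(q),q.mean(0),c,q[q[:,1].argmin()],q[q[:,1].argmax()])
    wh=(im.min(2)>150)&sub; q=P[wh];q=q[(q[:,2]>.008)&(q[:,2]<.06)]
    print(' white',len(q),q.mean(0),np.linalg.svd(q-q.mean(0))[2][0],q.min(0),q.max(0))
```

```text
scene0 mat 808 ((0.4686813950538635, 0.3336339592933655), (0.16003145277500153, 0.317740261554718), 3.58453369140625)
line pts 88 [0.4585 0.0232 0.0887]
 dir [-0.01079627  0.97196623 -0.23487249] [ 0.4461355  -0.10335802  0.02560738] [0.46632589 0.30808215 0.11435153]
 handle 90 [ 0.45963913 -0.07633975  0.10911056] [-1.33383899e-05  9.99983443e-01  5.75441621e-03] [ 0.46234151 -0.13554428  0.10899768] [ 0.46201384 -0.01072269  0.10919012]
 white 263 [0.47123418 0.2424847  0.03249194] [-0.20172107  0.9778016   0.05668017] [0.44439553 0.17969272 0.01330915] [0.50294051 0.34569793 0.04319412]
side0 mat 581 ((0.46762922406196594, 0.3884442448616028), (0.2359195202589035, 0.3882986605167389), 0.4060979187488556)
line pts 75 [nan nan nan]Traceback (most recent call last):
  File "<stdin>", line 12, in <module>
    u, s, vh = gufunc(a, signature=signature)
               ~~~~~~^^^^^^^^^^^^^^^^^^^^^^^^
    raise LinAlgError("SVD did not converge")
numpy.linalg.LinAlgError: SVD did not converge
```

```bash
cat >> h.py <<'E'
from scipy.spatial.transform import Rotation as Ro
def st():
    s=env.observe(); q=s['eef_rot']; return s,np.array(s['tcp_pos']),Ro.from_quat([q[1],q[2],q[3],q[0]])
def plan(p,ydir=None,zdir=(0,0,-1)):
    """shift/turn from the present pose to world TCP p with tool y along ydir"""
    s,c,R=st(); Rt=R
    if ydir is not None:
        z=np.array(zdir,float); z/=np.linalg.norm(z); y=np.array(ydir,float); y-=z*(y@z); y/=np.linalg.norm(y)
        Rt=Ro.from_matrix(np.stack([np.cross(y,z),y,z],1))
    rv=(R.inv()*Rt).as_rotvec(); sh=R.inv().apply(np.array(p)-c)*100
    print('turn',rv.round(3),'shift cm',sh.round(2),'rows>=',np.ceil(max(np.linalg.norm(sh)/4.17,np.degrees(np.linalg.norm(rv))/7.16)),'| at',c.round(4),'t',round(s['t'],2))
def axes():
    s,c,R=st(); print('pos',c.round(4),'axes',R.as_matrix().T.round(3).tolist(),'F',s['wrist_force'].round(2),'op',round(s['opening'],4),'t',round(s['t'],2),'q',s['joint_positions'].round(2))
E
python3 - <<'E'
from h import *
f=load('wrist0'); print(cam(f)[0][2])
axes(); plan([.159,.707,.36]); plan([.53,.25,.34],[-.2,.978,0])
E
```

```text
[ 0.28850639 -0.06661037 -0.95515817]
pos [0.1587 0.707  0.2496] axes [[-0.976, 0.219, -0.0], [0.219, 0.976, -0.001], [-0.0, -0.001, -1.0]] F [-0.41  0.23 -0.1 ] op 0.0856 t 0.15 q [-1.43  0.6  -0.    1.6   0.    0.94 -0.08]
turn [0. 0. 0.] shift cm [-3.000e-02 -1.000e-02 -1.104e+01] rows>= 3.0 | at [0.1587 0.707  0.2496] t 0.15
turn [-0.001 -0.    -0.423] shift cm [-46.24 -36.47  -8.99] rows>= 15.0 | at [0.1587 0.707  0.2496] t 0.15
```

Call:
{"name": "step_arm", "arguments": {"motion": [[[0,0,0],[0,0,-4],1],[[0,0,0],[0,0,-8],1],[[0,0,0],[0,0,-11],1],[[0,0,-0.1],[-10,-9,-11],1],[[0,0,-0.2],[-20,-18,-10],1],[[0,0,-0.3],[-30,-27,-9],1],[[0,0,-0.42],[-40,-35.5,-9],1],[[0,0,-0.42],[-40,-35.5,-9],1],[[0,0,-0.42],[-40,-35.5,-9],1],[[0,0,-0.42],[-40,-35.5,-9],1],[[0,0,-0.42],[-40,-35.5,-9],1],[[0,0,-0.42],[-40,-35.5,-9],1],[[0,0,-0.42],[-40,-35.5,-9],1],[[0,0,-0.42],[-40,-35.5,-9],1],[[0,0,-0.42],[-40,-35.5,-9],1],[[0,0,-0.42],[-40,-35.5,-9],1],[[0,0,-0.42],[-40,-35.5,-9],1],[[0,0,-0.42],[-40,-35.5,-9],1]]}}

```text
t: 1.65
tcp_pos: [0.4724, 0.2713, 0.3401]
eef_rot: [-0.0, -0.097, 0.995, -0.0]
wrist_force: [-0.8, 0.9, 0.6]
opening: 0.0856
```

Run:
```python
from h import *
grab('wrist','w1'); axes()
```

```text
pos [0.4713 0.2731 0.3402] axes [[-0.981, -0.196, 0.0], [-0.196, 0.981, 0.0], [-0.0, 0.0, -1.0]] F [-0.94  0.91 -0.41] op 0.0849 t 1.7 q [-0.64  0.28  0.02  1.91 -0.01  0.95  1.15]
```

View pics/w1.png

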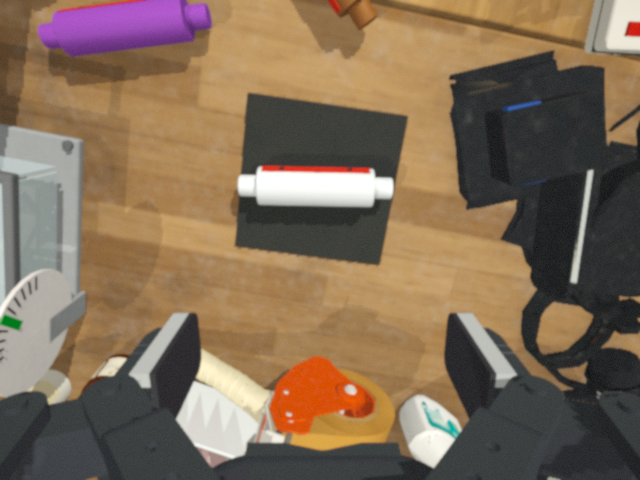

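The wrist view shows the mat (corners about (248,95), (407,117), (380,263), (236,247)), and the shaft body from (256,187) to (376,188) with its red line on the robot side. Next I'll measure the shaft's axis and the mat corners.

```bash
cat >> h.py <<'E'
def shaft(tag,box,zc=0.024):
    """axis from the silhouette of the white+red body (wrist view), pixels cast to z=axis height; plus red line"""
    f=load(tag); im=f['image'].astype(int); x0,y0,x1,y1=box
    sub=np.zeros(im.shape[:2],bool); sub[y0:y1,x0:x1]=1
    red=sub&(im[...,0]>110)&(im[...,1]<90)&(im[...,2]<90)
    wh=sub&(im.min(2)>110)
    m=cv2.morphologyEx((red|wh).astype(np.uint8),cv2.MORPH_CLOSE,np.ones((5,5),np.uint8))
    c=max(cv2.findContours(m,cv2.RETR_EXTERNAL,cv2.CHAIN_APPROX_NONE)[0],key=cv2.contourArea)
    r=cv2.minAreaRect(c); b=cv2.boxPoints(r)
    W=np.array([onz(f,u,v,zc)[:2] for u,v in c[:,0]]).astype(np.float32)
    R=cv2.minAreaRect(W); B=cv2.boxPoints(R)
    e=sorted([(np.linalg.norm(B[i]-B[(i+1)%4]),B[i]-B[(i+1)%4]) for i in range(4)],key=lambda q:q[0])[-1]
    d=e[1]/e[0]; d*=np.sign(d[1]); print(tag,'centre',np.round(R[0],4),'size',np.round(R[1],4),'dir',d.round(3),'px',np.round(b).tolist())
    C=np.array(R[0])
    # red points via ray-cylinder intersect
    n=np.array([d[1],-d[0],0]); ang=[]
    for v,u in zip(*np.nonzero(red)):
        o,k=ray(f,u,v); a=np.array([n@(o-np.r_[C,zc]),o[2]-zc]); w=np.array([n@k,k[2]])
        A=w@w;Bq=a@w;D=Bq*Bq-A*(a@a-.02**2)
        if D<0: continue
        t=(-Bq-D**.5)/A; p=a+t*w; ang.append(np.degrees(np.arctan2(p[0],p[1])))
    if ang: print('red n',len(ang),'angle from top (deg, + = away): median',np.median(ang).round(1),'pct',np.percentile(ang,[5,95]).round(1))
    return C,d,n
E
python3 - <<'E'
from h import *
C,d,n=shaft('w1',(230,150,400,225))
f=load('w1'); print([onz(f,u,v,.004)[:2].round(3).tolist() for u,v in [(248,95),(407,117),(380,263),(236,247)]])
P=cloud(f)
for u,v in [(316,187),(270,187),(365,187),(300,230)]: print(P[v,u].round(4))
E
```

```text
w1 centre [0.4764 0.2605] size [0.0513 0.1723] dir [-0.261  0.965] px [[229.0, 167.0], [391.0, 156.0], [395.0, 204.0], [233.0, 215.0]]
red n 369 angle from top (deg, + = away): median -63.7 pct [-87.   21.4]
[[0.399, 0.179], [0.388, 0.346], [0.553, 0.356], [0.566, 0.189]]
[0.4725 0.2652 0.0448]
[0.482  0.2196 0.0426]
[0.4634 0.3139 0.042 ]
[0.5319 0.2574 0.0038]
```

Run:
```python
from h import *
C,d,n=shaft('w1',(257,155,374,218))
C,d,n=shaft('w1',(243,155,391,218))
```

```text
w1 centre [0.4753 0.2646] size [0.0429 0.1239] dir [-0.175  0.985] px [[256.0, 205.0], [257.0, 164.0], [374.0, 167.0], [373.0, 207.0]]
red n 404 angle from top (deg, + = away): median -72.1 pct [-89.  -62.5]
w1 centre [0.4751 0.2661] size [0.0429 0.1563] dir [-0.175  0.985] px [[242.0, 204.0], [243.0, 164.0], [391.0, 167.0], [390.0, 207.0]]
red n 404 angle from top (deg, + = away): median -72.1 pct [-89.  -62.5]
```

Run:
```python
from h import *
plan([.425,.257,.34],[-.175,.985,0]);plan([.425,.257,.028],[-.175,.985,0])
```

```text
turn [ 0.    -0.     0.022] shift cm [ 4.86 -0.67  0.02] rows>= 2.0 | at [0.4713 0.2731 0.3402] t 1.7
turn [ 0.    -0.     0.022] shift cm [ 4.85 -0.68 31.22] rows>= 8.0 | at [0.4713 0.2731 0.3402] t 1.7
```

Call:
{"name": "step_arm", "arguments": {"motion": [[[0,0,0.02],[2.5,-0.4,0],0],[[0,0,0.02],[4.9,-0.7,0],0],[[0,0,0.02],[4.9,-0.7,3],0],[[0,0,0.02],[4.9,-0.7,6.5],0],[[0,0,0.02],[4.9,-0.7,10],0],[[0,0,0.02],[4.9,-0.7,13.5],0],[[0,0,0.02],[4.9,-0.7,17],0],[[0,0,0.02],[4.9,-0.7,20.5],0],[[0,0,0.02],[4.9,-0.7,24],0],[[0,0,0.02],[4.9,-0.7,27],0],[[0,0,0.02],[4.9,-0.7,29],0],[[0,0,0.02],[4.9,-0.7,30],0],[[0,0,0.02],[4.9,-0.7,30],0]]}}

```text
t: 2.78
tcp_pos: [0.4232, 0.2578, 0.0384]
eef_rot: [-0.002, -0.091, 0.996, -0.001]
wrist_force: [0.3, -0.4, 0.3]
opening: 0.0426
```

Run:
```python
from h import *
grab('wrist','w2'); axes(); plan([.425,.257,.028],[-.175,.985,0])
```

```text
pos [0.4238 0.2578 0.0398] axes [[-0.984, -0.18, 0.002], [-0.18, 0.984, -0.0], [-0.002, -0.001, -1.0]] F [0.27 0.09 0.22] op 0.043 t 2.83 q [-0.66  0.69 -0.    2.27  0.01  0.19  1.08]
turn [-0.    -0.002  0.005] shift cm [-0.11 -0.1   1.18] rows>= 1.0 | at [0.4238 0.2578 0.0398] t 2.83
```

View pics/w2.png

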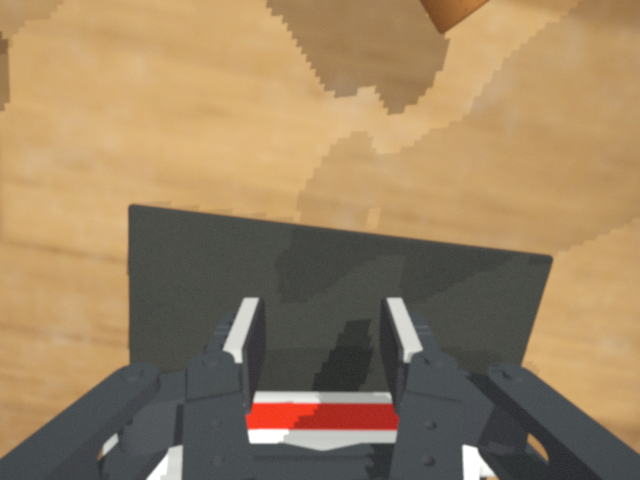

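Shaft is visible between the fingers at v of about 390–445 with the red band at v 415, still clear of the fingers. Next I'll lower and push slowly.

Call:
{"name": "step_arm", "arguments": {"motion": [[[0,0,0],[0,0,0.6],0],[[0,0,0],[0,0,1.1],0],[[0,0,0],[-0.5,0,1.1],0],[[0,0,0],[-1.0,0,1.1],0],[[0,0,0],[-1.3,0,1.1],0],[[0,0,0],[-1.5,0,1.1],0],[[0,0,0],[-1.65,0,1.1],0],[[0,0,0],[-1.8,0,1.1],0],[[0,0,0],[-1.95,0,1.1],0],[[0,0,0],[-2.1,0,1.1],0],[[0,0,0],[-2.25,0,1.1],0],[[0,0,0],[-2.4,0,1.1],0],[[0,0,0],[-2.55,0,1.1],0],[[0,0,0],[-2.7,0,1.1],0],[[0,0,0],[-2.85,0,1.1],0],[[0,0,0],[-3.0,0,1.1],0],[[0,0,0],[-3.0,0,1.1],0],[[0,0,0],[-3.0,0,1.1],0]]}}

```text
t: 4.33
tcp_pos: [0.4544, 0.2622, 0.0293]
eef_rot: [0.0, -0.089, 0.996, 0.0]
wrist_force: [-0.2, -0.0, 0.1]
opening: 0.0428
```

Run:
```python
from h import *
grab('wrist','w3'); grab('scene','s3'); axes()
f=load('s3');cv2.imwrite('pics/s3c.png',cv2.resize(f['image'][175:280,170:380],None,fx=3.8,fy=3.8,interpolation=cv2.INTER_CUBIC)[:,:,::-1])
```

```text
pos [0.4542 0.2622 0.0293] axes [[-0.984, -0.178, -0.0], [-0.178, 0.984, -0.0], [0.0, 0.0, -1.0]] F [-0.21 -0.5  -0.88] op 0.0427 t 4.43 q [-0.63  0.72 -0.01  2.21  0.02  0.21  1.1 ]
```

View pics/w3.png

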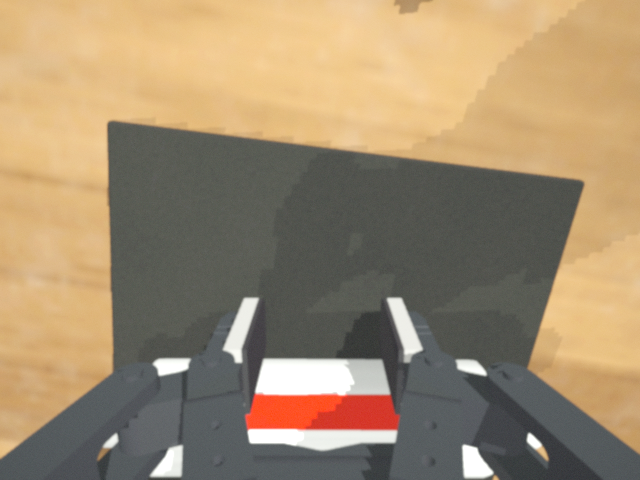

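View pics/s3c.png

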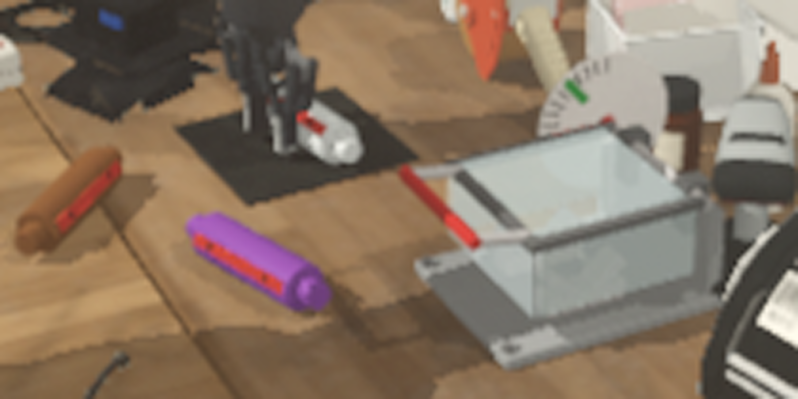

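The red band has moved from v 415 to 412 and white now shows above it (v 360–395), so the shaft has rolled by about a centimetre. I'll estimate the present angle.

```bash
cat >> h.py <<'E'
def angles(tag,C,d,box,zc=0.024):
    """near edge of white silhouette and angles of red's edges for an axis through C"""
    f=load(tag); im=f['image'].astype(int); n=np.array([d[1],-d[0],0]); x0,y0,x1,y1=box
    sub=np.zeros(im.shape[:2],bool); sub[y0:y1,x0:x1]=1
    red=sub&(im[...,0]>110)&(im[...,1]<90)&(im[...,2]<90); ang=[]
    for v,u in zip(*np.nonzero(red)):
        o,k=ray(f,u,v); a=np.array([n@(o-np.r_[C,zc]),o[2]-zc]); w=np.array([n@k,k[2]])
        A=w@w;B=a@w;D=B*B-A*(a@a-.02**2)
        if D<0: continue
        p=a+(-B-D**.5)/A*w; ang.append(np.degrees(np.arctan2(p[0],p[1])))
    print(len(ang),'median',np.median(ang).round(1),np.percentile(ang,[3,97]).round(1))
def near_edge(tag,d,box,zc=0.024):
    """axis from the robot-side silhouette tangent (first bright pixel per column)"""
    f=load(tag); im=f['image'].astype(int); n=np.array([d[1],-d[0],0]); x0,y0,x1,y1=box; out=[]
    for u in range(x0,x1,4):
        col=im[y0:y1,u].max(1); v=y0+np.argmax(col>110)
        o,k=ray(f,u,v-.5); kn=np.array([n@k,k[2]]); kn/=np.linalg.norm(kn)
        m=np.array([-kn[1],kn[0]]); 
        if m[0]<0: m=-m            # normal pointing away
        q=np.array([n@o,o[2]])+.02*m; s=(zc-q[1])/kn[1]; out.append(q[0]+s*kn[0])
    return np.median(out)
E
python3 - <<'E'
from h import *
d=np.array([-.178,.984]); n=np.array([.984,.178])
for tag,box,t in [('w2',(270,300,375,450),np.array([.4238,.2578])),('w3',(270,330,380,450),np.array([.4542,.2622]))]:
    a=near_edge(tag,d,box); C=t+n*(a-n@t); print(tag,'axis ahead of TCP',a-n@t,'C',C); angles(tag,C,d,box)
E
```

```text
w2 axis ahead of TCP 0.05259079246103604 C [0.47554934 0.26716116]
2607 median -71.3 [-87.  -58.6]
w3 axis ahead of TCP 0.03142067387201963 C [0.48511794 0.26779288]
3560 median -41.7 [-55.  -28.8]
```

Rolled 10 mm, now −42°, and still in contact. About 14.5 mm remain, so I'll push 13 mm slowly and look again.

Call:
{"name": "step_arm", "arguments": {"motion": [[[0,0,0],[-0.15,0,0],0],[[0,0,0],[-0.3,0,0],0],[[0,0,0],[-0.45,0,0],0],[[0,0,0],[-0.6,0,0],0],[[0,0,0],[-0.7,0,0],0],[[0,0,0],[-0.8,0,0],0],[[0,0,0],[-0.9,0,0],0],[[0,0,0],[-1.0,0,0],0],[[0,0,0],[-1.08,0,0],0],[[0,0,0],[-1.15,0,0],0],[[0,0,0],[-1.2,0,0],0],[[0,0,0],[-1.25,0,0],0],[[0,0,0],[-1.3,0,0],0],[[0,0,0],[-1.3,0,0],0],[[0,0,0],[-1.3,0,0],0]]}}

```text
t: 5.68
tcp_pos: [0.4671, 0.2646, 0.0293]
eef_rot: [0.0, -0.089, 0.996, 0.0]
wrist_force: [0.8, -0.3, 0.5]
opening: 0.0427
```

Run:
```python
from h import *
grab('wrist','w4'); axes(); s,t,R=st(); t=t[:2]
d=np.array([-.178,.984]); n=np.array([.984,.178])
box=(270,310,380,450); a=near_edge('w4',d,box); C=t+n*(a-n@t); print('axis ahead of TCP',a-n@t,'C',C); angles('w4',C,d,box)
```

```text
pos [0.467  0.2645 0.0293] axes [[-0.984, -0.178, -0.0], [-0.178, 0.984, -0.0], [0.0, 0.0, -1.0]] F [0.67 0.1  0.84] op 0.0425 t 5.73 q [-0.62  0.73 -0.01  2.18  0.02  0.24  1.11]
axis ahead of TCP 0.02959527950179519 C [0.49615192 0.26978628]
1642 median -15.1 [-21.5  -5.3]
```

View pics/w4.png

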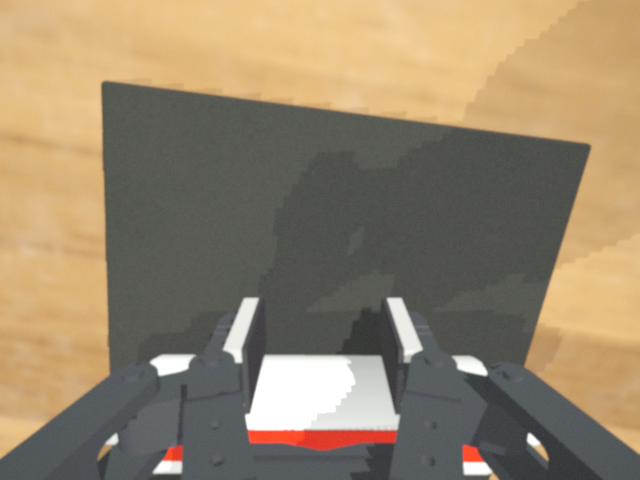

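The red line is partly hidden behind the gripper; its near edge is at v 432, which puts its centre at about −5 to −10°. I'll push 2 mm more, then back off and look properly.

Call:
{"name": "step_arm", "arguments": {"motion": [[[0,0,0],[-0.07,0,0],0],[[0,0,0],[-0.14,0,0],0],[[0,0,0],[-0.2,0,0],0],[[0,0,0],[-0.2,0,0],0],[[0,0,0],[-0.2,0,0],0],[[0,0,0],[0,0,0],0],[[0,0,0],[0.8,0,0],0],[[0,0,0],[1.8,0,0],0],[[0,0,0],[2.5,0,-2],0],[[0,0,0],[3,0,-5],0],[[0,0,0],[3,0,-9],0],[[0,0,0],[2,0,-13],0],[[0,0,0],[1,0,-17],0],[[0,0,0],[0,0,-20],0],[[0,0,0],[0,0,-20],0],[[0,0,0],[0,0,-20],0]]}}

```text
t: 7.07
tcp_pos: [0.4669, 0.2647, 0.2308]
eef_rot: [0.001, -0.089, 0.996, 0.001]
wrist_force: [-0.8, 0.3, -0.9]
opening: 0.0428
```

Run:
```python
from h import *
grab('wrist','w5'); axes()
```

```text
pos [0.4659 0.2643 0.2293] axes [[-0.984, -0.179, -0.0], [-0.179, 0.984, 0.0], [0.0, 0.0, -1.0]] F [-0.93 -0.14 -1.1 ] op 0.0429 t 7.12 q [-0.62  0.4  -0.    2.05  0.    0.69  1.13]
```

View pics/w5.png

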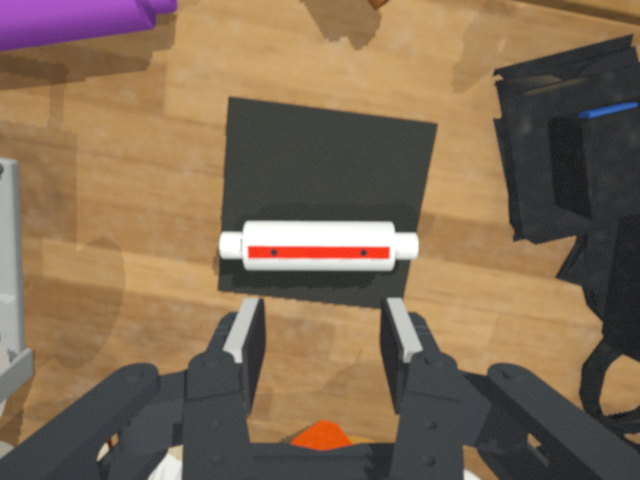

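The line is fully visible at (318,253) on the shaft (v 221–271). I'll compute the angle.

Run:
```python
from h import *
grab('wrist','w6')
for tag in ['w5','w6']:
    C,d,n=shaft(tag,(246,215,392,278)); angles(tag,C,d,(240,215,398,278))
    f=load(tag);P=cloud(f); 
P_=P[225:268,300:340].reshape(-1,3); q=P_[P_[:,2].argsort()[-40:]]; print('top pts',q.mean(0))
print([onz(f,u,v,.004)[:2].round(4).tolist() for u,v in [(230,97),(437,123),(380,308),(219,290)]])
```

```text
w5 centre [0.4994 0.2683] size [0.0435 0.1221] dir [-0.179  0.984] px [[246.0, 220.0], [391.0, 220.0], [391.0, 270.0], [246.0, 270.0]]
red n 1275 angle from top (deg, + = away): median -3.5 pct [-12.6   6.1]
1275 median -3.5 [-12.6   6.1]
w6 centre [0.4999 0.2678] size [0.0435 0.1218] dir [-0.18   0.984] px [[246.0, 273.0], [246.0, 223.0], [391.0, 223.0], [391.0, 273.0]]
red n 1340 angle from top (deg, + = away): median -3.8 pct [-15.1   5.8]
1340 median -3.8 [-15.1   8.3]
top pts [nan nan nan]
[[0.3954, 0.1781], [0.3852, 0.3434], [0.5529, 0.3345], [0.5616, 0.1874]]
```

Red line at −3.6° (25 mm of roll agrees) and the shaft is at rest, so step 1 is met. Now I'll move over the handle with the jaws turned along x and look.

Run:
```python
from h import *
plan([.46,-.03,.34],[1,0,0])
```

```text
turn [-2.000e-03 -1.000e-03  1.751e+00] shift cm [  5.82 -28.84 -11.13] rows>= 15.0 | at [0.4655 0.264  0.2284] t 7.17
```

Call:
{"name": "step_arm", "arguments": {"motion": [[[0,0,0],[0,0,-3],0],[[0,0,0.1],[0,0,-7],0.3],[[0,0,0.22],[1,-3,-11],1],[[0,0,0.34],[2,-6,-11],1],[[0,0,0.46],[3,-9,-11],1],[[0,0,0.58],[4,-13,-11],1],[[0,0,0.7],[4.5,-17,-11],1],[[0,0,0.82],[5,-21,-11],1],[[0,0,0.94],[5.5,-25,-11],1],[[0,0,1.06],[5.8,-28.8,-11],1],[[0,0,1.18],[5.8,-28.8,-11],1],[[0,0,1.3],[5.8,-28.8,-11],1],[[0,0,1.42],[5.8,-28.8,-11],1],[[0,0,1.54],[5.8,-28.8,-11],1],[[0,0,1.65],[5.8,-28.8,-11],1],[[0,0,1.75],[5.8,-28.8,-11],1],[[0,0,1.75],[5.8,-28.8,-11],1],[[0,0,1.75],[5.8,-28.8,-11],1]]}}

```text
t: 8.67
tcp_pos: [0.4604, -0.0288, 0.3379]
eef_rot: [-0.001, 0.706, 0.708, -0.001]
wrist_force: [-0.4, -0.3, -0.6]
opening: 0.0854
```

Run:
```python
from h import *
grab('wrist','w7'); axes()
f=load('w7'); im=f['image'].astype(int); P=cloud(f)
red=(im[...,0]>120)&(im[...,1]<80)&(im[...,2]<80)
n,l,s,c=cv2.connectedComponentsWithStats(red.astype(np.uint8))
for i in range(1,n):
    if s[i,4]>60: print(s[i],c[i].round(1),np.nanmean(P[l==i],0).round(4),np.nanmedian(P[l==i],0).round(4))
```

```text
pos [ 0.4606 -0.0289  0.3382] axes [[-0.004, 1.0, -0.001], [1.0, 0.004, -0.002], [-0.002, -0.001, -1.0]] F [ 0.06  0.01 -0.42] op 0.0853 t 8.72 q [-0.45  0.18  0.47  2.09 -0.1   0.9   0.08]
[ 319  176   16  138 1885] [326.3 244.1] [ 0.463  -0.0688  0.1066] [ 0.4629 -0.0676  0.1114]
```

View pics/w7.png

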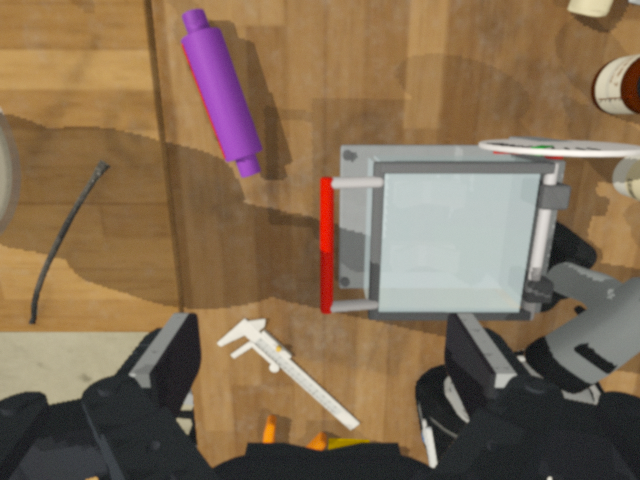

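The red bar runs from (326,178) to (327,313), parallel to y, with a clear gap to the guard edge at u≈375. I'll triangulate it against the scene view.

Run:
```python
from h import *
f=load('w7'); g=load('scene0'); h=load('s3')
def redends(f,box):
    im=f['image'].astype(int);x0,y0,x1,y1=box; m=np.zeros(im.shape[:2],bool);m[y0:y1,x0:x1]=1
    m&=(im[...,0]>120)&(im[...,1]<80)&(im[...,2]<80); v,u=np.nonzero(m); p=np.c_[u,v].astype(float)
    c=p.mean(0); a=np.linalg.svd(p-c,full_matrices=False)[2][0]; t=(p-c)@a; return c+a*(t.max()+t.min())/2, c+a*t.min(), c+a*t.max()
A=redends(f,(310,165,345,325)); B=redends(h,(270,215,300,245))
print(A,B)
def tri(f,a,g,b):
    o1,d1=ray(f,*a);o2,d2=ray(g,*b); M=np.c_[d1,-d2]; s=np.linalg.lstsq(M,o2-o1,rcond=None)[0]; p,q=o1+s[0]*d1,o2+s[1]*d2; print((p+q)/2,'gap',np.linalg.norm(p-q))
tri(f,A[0],h,B[0])
B2=sorted(B[1:],key=lambda p:p[1]);A2=sorted(A[1:],key=lambda p:p[1])
tri(f,A2[0],h,B2[0]);tri(f,A2[1],h,B2[1])
for p in A: print(onz(f,*p,.107))
# guard edge & hinge
for u,v in [(383,163),(383,310),(375,240)]: print('edge',onz(f,u,v,.095))
```

```text
(array([326.26193143, 244.5004732 ]), array([326.28761802, 175.99973287]), array([326.23624484, 313.00121354])) (array([284.95946399, 229.03324529]), array([275.0244478 , 218.96239401]), array([294.89448017, 239.10409658]))
[ 0.46315223 -0.06901391  0.10398813] gap 0.0002437506968249996
[ 0.46167152 -0.00672321  0.10759315] gap 0.0019014190826872454
[ 0.46277952 -0.13569746  0.10559623] gap 0.0016147184520513766
[ 0.46301047 -0.06798465  0.107     ]
[ 0.46255771 -0.00717653  0.107     ]
[ 0.46351182 -0.13532037  0.107     ]
edge [0.51159913 0.00248312 0.095     ]
edge [ 0.51833026 -0.13797572  0.095     ]
edge [ 0.50763294 -0.06731579  0.095     ]
```

Run:
```python
from h import *
plan([.463,-.070,.107],[1,0.007,0])
```

```text
turn [-0.002  0.001 -0.003] shift cm [-4.1   0.28 23.12] rows>= 6.0 | at [ 0.4606 -0.0289  0.3382] t 8.72
```

Call:
{"name": "step_arm", "arguments": {"motion": [[[0,0,0],[-2,0.2,2],-0.2],[[0,0,0],[-4.1,0.2,5],-0.2],[[0,0,0],[-4.1,0.2,8.5],-0.2],[[0,0,0],[-4.1,0.2,12],-0.2],[[0,0,0],[-4.1,0.2,15],-0.2],[[0,0,0],[-4.1,0.2,17],-0.2],[[0,0,0],[-4.1,0.2,17],-0.2],[[0,0,0],[-4.1,0.2,17],-0.2],[[0,0,0],[-4.1,0.2,17],-0.2]]}}

```text
t: 9.47
tcp_pos: [0.4636, -0.0704, 0.17]
eef_rot: [0.0, 0.707, 0.707, 0.0]
wrist_force: [0.5, 0.3, 1.1]
opening: 0.0342
```

Run:
```python
from h import *
axes(); plan([.463,-.070,.107],[1,0.007,0]); grab('wrist','w8'); grab('side','sd8')
```

```text
pos [ 0.4636 -0.0704  0.17  ] axes [[-0.001, 1.0, -0.0], [1.0, 0.001, 0.001], [0.001, -0.0, -1.0]] F [0.54 0.26 1.06] op 0.0342 t 9.47 q [-0.22  0.45  0.35  2.27 -0.33  0.47  0.39]
turn [ 0.001  0.    -0.006] shift cm [ 0.04 -0.06  6.3 ] rows>= 2.0 | at [ 0.4636 -0.0704  0.17  ] t 9.47
```

View pics/w8.png

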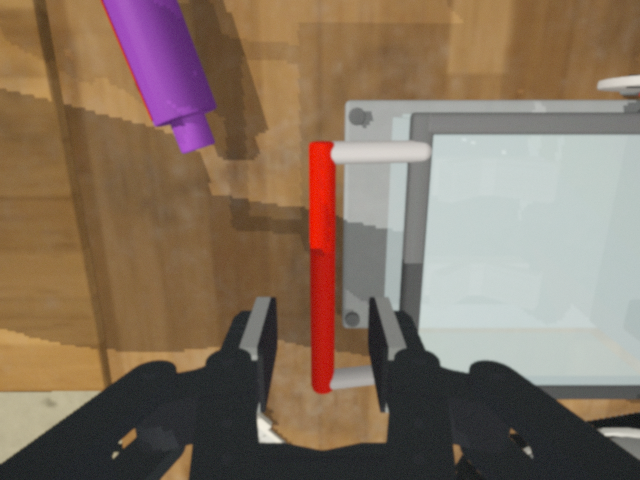

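The bar (u 322) is centred between the pads (u 272 and 372). I'll lower and close.

Call:
{"name": "step_arm", "arguments": {"motion": [[[0,0,0],[0,0,2],-0.2],[[0,0,0],[0,0,4],-0.2],[[0,0,0],[0,0,5.5],-0.2],[[0,0,0],[0,0,6.3],-0.2],[[0,0,0],[0,0,6.3],-0.2],[[0,0,0],[0,0,6.3],-0.2]]}}

```text
t: 10.07
tcp_pos: [0.4636, -0.0703, 0.1069]
eef_rot: [0.0, 0.707, 0.707, 0.0]
wrist_force: [-0.9, 0.7, 0.3]
opening: 0.0345
```

Run:
```python
from h import *
axes(); grab('wrist','w9')
```

```text
pos [ 0.4636 -0.0703  0.1069] axes [[-0.0, 1.0, 0.0], [1.0, 0.0, 0.001], [0.001, 0.0, -1.0]] F [-0.89  0.74  0.33] op 0.0345 t 10.07 q [-0.14  0.56  0.24  2.31 -0.41  0.31  0.46]
```

View pics/w9.png

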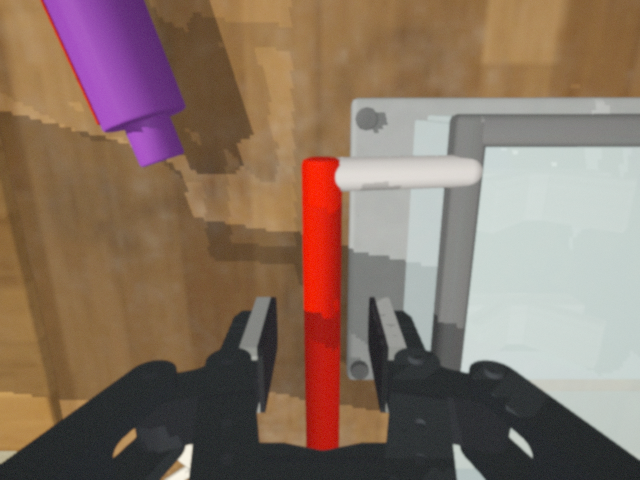

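The bar (u 322) is between the pads, and the rear finger is clear of the guard frame. I'll close.

Call:
{"name": "step_arm", "arguments": {"motion": [[[0,0,0],[0,0,0],-0.6],[[0,0,0],[0,0,0],-1],[[0,0,0],[0,0,0],-1],[[0,0,0],[0,0,0],-1],[[0,0,0],[0,0,0],-1],[[0,0,0],[0,0,0],-1]]}}

```text
t: 10.62
tcp_pos: [0.4635, -0.0702, 0.1072]
eef_rot: [0.0, 0.707, 0.707, 0.001]
wrist_force: [-1.1, 0.8, 7.9]
opening: 0.01
```

Run:
```python
from h import *
axes()
# arc for bar centre starting at present TCP, hinge 195 behind / 12 below
for th in range(0,55,5):
    a=np.radians(th); x=-.195*np.cos(a)+.012*np.sin(a)+.195; z=.195*np.sin(a)+.012*np.cos(a)-.012
    print(th,'tool y cm',round(x*100,2),'tool z cm',round(-z*100,2))
```

```text
pos [ 0.4635 -0.0702  0.1072] axes [[-0.0, 1.0, 0.0], [1.0, 0.0, 0.001], [0.001, 0.0, -1.0]] F [-1.1   0.76  7.95] op 0.01 t 10.62 q [-0.14  0.56  0.24  2.31 -0.42  0.31  0.46]
0 tool y cm 0.0 tool z cm -0.0
5 tool y cm 0.18 tool z cm -1.69
10 tool y cm 0.5 tool z cm -3.37
15 tool y cm 0.98 tool z cm -5.01
20 tool y cm 1.59 tool z cm -6.6
25 tool y cm 2.33 tool z cm -8.13
30 tool y cm 3.21 tool z cm -9.59
35 tool y cm 4.21 tool z cm -10.97
40 tool y cm 5.33 tool z cm -12.25
45 tool y cm 6.56 tool z cm -13.44
50 tool y cm 7.88 tool z cm -14.51
```

Call:
{"name": "step_arm", "arguments": {"motion": [[[0,0,0],[0.0,0.05,-0.7],-1],[[0,0,0],[0,0.18,-1.7],-1],[[0,0,0],[0,0.3,-2.5],-1],[[0,0,0],[0,0.5,-3.4],-1],[[0,0,0],[0,0.5,-3.4],-1],[[0,0,0],[0,0.5,-3.4],-1],[[0,0,0],[0,0.5,-3.4],-1]]}}

```text
t: 11.2
tcp_pos: [0.4682, -0.0702, 0.1402]
eef_rot: [0.0, 0.707, 0.707, 0.0]
wrist_force: [0.9, -0.9, -3.3]
opening: 0.0095
```

Run:
```python
from h import *
axes(); grab('side','sd10');f=load('sd10');cv2.imwrite('pics/sd10c.png',cv2.resize(f['image'][150:285,260:420],None,fx=4.4,fy=4.4,interpolation=cv2.INTER_CUBIC)[:,:,::-1])
```

```text
pos [ 0.4682 -0.0702  0.1402] axes [[-0.0, 1.0, -0.0], [1.0, 0.0, 0.0], [0.0, -0.0, -1.0]] F [ 0.88 -0.88 -3.3 ] op 0.0095 t 11.2 q [-0.19  0.5   0.3   2.28 -0.38  0.41  0.43]
```

View pics/sd10c.png

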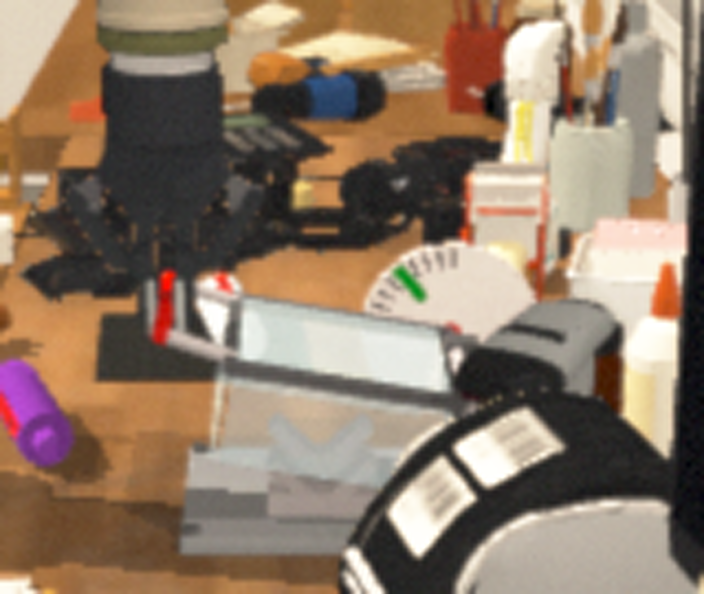

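The guard is up about 10° with −3.3 N at the wrist and the bar held. I'll continue on the arc to 50°.

Call:
{"name": "step_arm", "arguments": {"motion": [[[0,0,0],[0,0.2,-0.8],-1],[[0,0,0],[0,0.48,-1.64],-1],[[0,0,0],[0,0.78,-2.45],-1],[[0,0,0],[0,1.09,-3.23],-1],[[0,0,0],[0,1.45,-4.0],-1],[[0,0,0],[0,1.83,-4.76],-1],[[0,0,0],[0,2.26,-5.5],-1],[[0,0,0],[0,2.71,-6.22],-1],[[0,0,0],[0,3.2,-6.92],-1],[[0,0,0],[0,3.71,-7.6],-1],[[0,0,0],[0,4.26,-8.25],-1],[[0,0,0],[0,4.83,-8.88],-1],[[0,0,0],[0,5.44,-9.49],-1],[[0,0,0],[0,6.06,-10.07],-1],[[0,0,0],[0,6.7,-10.62],-1],[[0,0,0],[0,7.1,-10.95],-1],[[0,0,0],[0,7.38,-11.15],-1],[[0,0,0],[0,7.38,-11.15],-1],[[0,0,0],[0,7.38,-11.15],-1],[[0,0,0],[0,7.38,-11.15],-1]]}}

```text
t: 12.92
tcp_pos: [0.5374, -0.0701, 0.2527]
eef_rot: [-0.004, 0.707, 0.707, -0.002]
wrist_force: [-21.0, 0.9, 20.7]
opening: 0.0098
```

Run:
```python
from h import *
axes(); grab('side','sd11');f=load('sd11');cv2.imwrite('pics/sd11c.png',cv2.resize(f['image'][150:285,260:420],None,fx=4.4,fy=4.4,interpolation=cv2.INTER_CUBIC)[:,:,::-1])
f=grab('scene','s11');cv2.imwrite('pics/s11c.png',cv2.resize(f['image'][150:280,200:400],None,fx=4,fy=4,interpolation=cv2.INTER_CUBIC)[:,:,::-1]); grab('wrist','w11')
```

```text
pos [ 0.5374 -0.0701  0.2527] axes [[0.001, 1.0, 0.002], [1.0, -0.001, -0.009], [-0.009, 0.002, -1.0]] F [-20.97   0.94  20.73] op 0.0098 t 12.92 q [-0.29  0.41  0.45  2.03 -0.25  0.76  0.3 ]
```

View pics/sd11c.png

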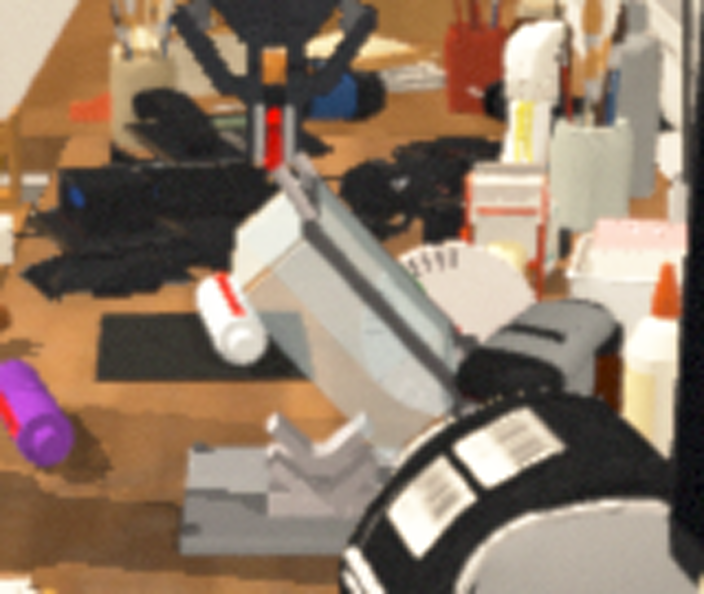

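View pics/s11c.png

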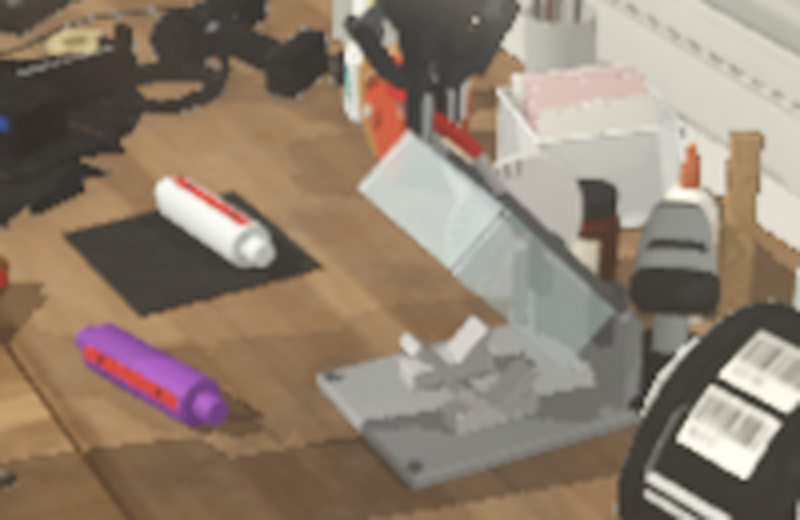

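View pics/w11.png

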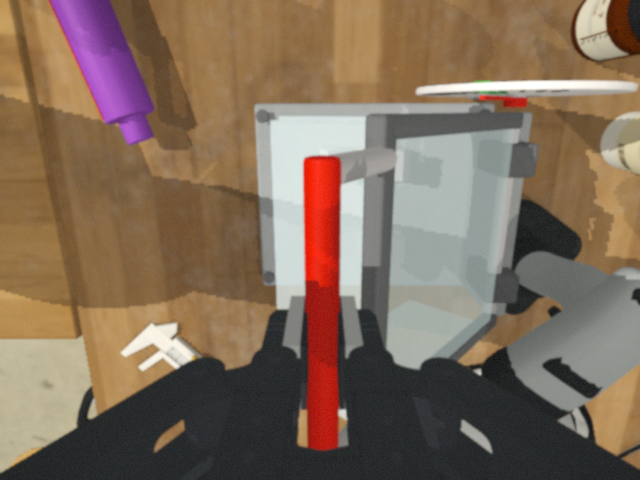

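The side view shows the guard up at about 50° with the bar held in the pads, and the shaft unchanged on its mat. The wrist reads about 29 N outward along the guard, so my arc was some 5 mm too tight. I'll relax the target to where the bar actually is and measure the angle.

Call:
{"name": "step_arm", "arguments": {"motion": [[[0,0,0],[0,-0.15,-0.03],-1],[[0,0,0],[0,-0.3,-0.06],-1],[[0,0,0],[0,-0.45,-0.1],-1],[[0,0,0],[0,-0.45,-0.1],-1],[[0,0,0],[0,-0.45,-0.1],-1],[[0,0,0],[0,-0.45,-0.1],-1]]}}

```text
t: 13.57
tcp_pos: [0.5375, -0.0701, 0.2534]
eef_rot: [-0.0, 0.707, 0.707, 0.0]
wrist_force: [-6.3, 0.9, 5.2]
opening: 0.01
```

Run:
```python
from h import *
axes()
def redends(f,box):
    im=f['image'].astype(int);x0,y0,x1,y1=box; m=np.zeros(im.shape[:2],bool);m[y0:y1,x0:x1]=1
    m&=(im[...,0]>120)&(im[...,1]<80)&(im[...,2]<80); v,u=np.nonzero(m); return u,v,m
def tri(f,a,g,b):
    o1,d1=ray(f,*a);o2,d2=ray(g,*b); M=np.c_[d1,-d2]; s=np.linalg.lstsq(M,o2-o1,rcond=None)[0]; p,q=o1+s[0]*d1,o2+s[1]*d2; print((p+q)/2,'gap',np.linalg.norm(p-q))
for n in ['scene','side','wrist']: grab(n,n+'12')
f=load('wrist12'); P=cloud(f); u,v,m=redends(f,(290,140,355,310)); 
k=(v>170)&(v<280)
q=P[v[k],u[k]]; q=q[~np.isnan(q[:,0])]; print('wrist depth bar: x',np.median(q[:,0]),'top z',np.percentile(q[:,2],[50,90]),'-> centre',np.percentile(q[:,2],90)-.006)
print('end px wrist',u[v<162].mean(),v.min())
for t,b in [('scene12',(290,160,330,200)),('side12',(312,170,330,192))]:
    g=load(t); u2,v2,m2=redends(g,b); print(t,len(u2),u2.min(),u2.max(),v2.min(),v2.max(),np.nanmedian(cloud(g)[m2],0),np.c_[u2,v2][v2.argmax()])
# same depth check on shut frame w8, for bias
f=load('w8');P=cloud(f);u,v,m=redends(f,(300,160,345,280));print('w8 bar top z',np.nanpercentile(P[m][:,2],[50,90]))
```

```text
pos [ 0.5375 -0.0701  0.2534] axes [[-0.0, 1.0, 0.0], [1.0, 0.0, -0.0], [-0.0, 0.0, -1.0]] F [-6.29  0.88  5.25] op 0.01 t 13.57 q [-0.3   0.4   0.45  2.04 -0.25  0.76  0.3 ]
wrist depth bar: x 0.5367468061735343 top z [0.25297681 0.25411847] -> centre 0.24811846652211894
end px wrist 322.81176470588235 156
scene12 63 297 319 171 188 [ 0.53237582 -0.09411714  0.25029533] [318 188]
side12 52 320 323 174 188 [ 0.53484155 -0.08803878  0.25689982] [321 188]
w8 bar top z [0.11138545 0.11267246]
```

Handle height (0.2486 m by depth) and its x travel (74 mm) both give about 48.4°. I'll nudge 1.5° further along the arc and settle.

Call:
{"name": "step_arm", "arguments": {"motion": [[[0,0,0],[0,0.1,-0.12],-1],[[0,0,0],[0,0.2,-0.25],-1],[[0,0,0],[0,0.3,-0.38],-1],[[0,0,0],[0,0.3,-0.38],-1],[[0,0,0],[0,0.3,-0.38],-1],[[0,0,0],[0,0.3,-0.38],-1],[[0,0,0],[0,0.3,-0.38],-1],[[0,0,0],[0,0.3,-0.38],-1],[[0,0,0],[0,0.3,-0.38],-1]]}}

```text
t: 14.47
tcp_pos: [0.5411, -0.0701, 0.2565]
eef_rot: [0.0, 0.707, 0.707, 0.0]
wrist_force: [5.7, 1.0, -11.1]
opening: 0.0098
```

Run:
```python
from h import *
axes(); f=grab('wrist','w13'); P=cloud(f); im=f['image'].astype(int)
m=np.zeros((480,640),bool); m[170:280,290:355]=1; m&=(im[...,0]>120)&(im[...,1]<80)&(im[...,2]<80)
z=np.nanpercentile(P[m][:,2],50)-.0044; x=np.nanmedian(P[m][:,0])
from scipy.optimize import brentq
print('bar z',z,'x',x,'deg from z',np.degrees(brentq(lambda a:.095+.195*np.sin(a)+.012*np.cos(a)-z,0,1.3)),'deg from x',np.degrees(brentq(lambda a:.195-.195*np.cos(a)+.012*np.sin(a)-(x-.463),0,1.3)))
g=grab('side','sd13');cv2.imwrite('pics/sd13c.png',cv2.resize(g['image'][150:285,260:420],None,fx=4.4,fy=4.4,interpolation=cv2.INTER_CUBIC)[:,:,::-1])
g=grab('scene','s13');cv2.imwrite('pics/s13c.png',cv2.resize(g['image'][170:270,200:360],None,fx=5,fy=5,interpolation=cv2.INTER_CUBIC)[:,:,::-1])
P=cloud(g); im=g['image'].astype(int); r=np.zeros((480,640),bool); r[190:225,230:270]=1
r&=(im[...,0]>120)&(im[...,1]<90)&(im[...,2]<90); print('red line pts (axis .4997,.268; top .044)',r.sum(),np.nanmedian(P[r],0))
axes()
```

```text
pos [ 0.5411 -0.0701  0.2565] axes [[-0.0, 1.0, -0.0], [1.0, 0.0, 0.001], [0.001, -0.0, -1.0]] F [  5.69   0.97 -11.09] op 0.0098 t 14.47 q [-0.3   0.4   0.45  2.03 -0.25  0.76  0.3 ]
bar z 0.25147805717545263 x 0.540347706824569 deg from z 49.698165905349825 deg from x 49.450499185550115
red line pts (axis .4997,.268; top .044) 7 [0.49915555 0.28228948 0.04309359]
pos [ 0.5411 -0.0701  0.2565] axes [[-0.0, 1.0, -0.0], [1.0, 0.0, 0.001], [0.001, -0.0, -1.0]] F [  5.64   1.88 -11.04] op 0.0098 t 14.62 q [-0.3   0.4   0.45  2.03 -0.25  0.76  0.3 ]
```

View pics/sd13c.png

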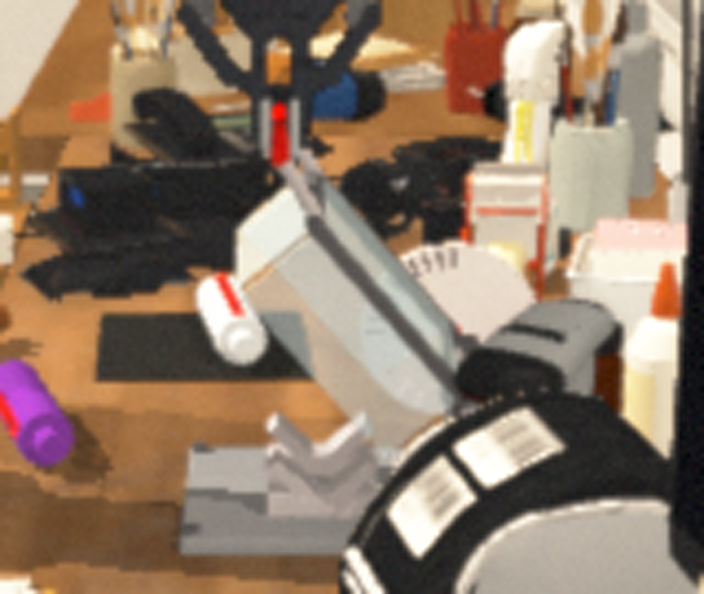

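View pics/s13c.png

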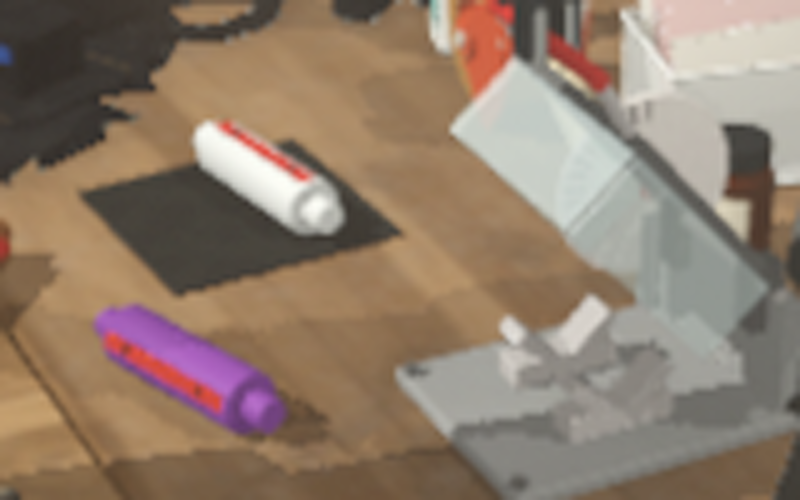

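The guard is still at 49.5–49.7°, the bar is gripped at a steady 12 N, and the red line on the shaft is on top. I'm handing in.

Run:
```python
from h import *
env.sign_off(); axes()
```

```text
the job is handed in; nothing more can be done
the job is handed in; nothing more can be done
```

I rolled the shaft about 25 mm along its mat with the finger sides, without lifting it. I then gripped the red handle bar, raised the guard to about 50° and handed in at about t = 14.6 s while still holding it.

- **Shaft:** the wrist camera, looking before the guard was touched, put the red line at about −3.6° from straight up. In the last scene view the line was still on top, and its height (0.043 m) and x position (0.499 m) agreed with that.
- **Guard:** the handle's height gave 49.7° and its x position gave 49.5°. I could not read the dial pointer, so the angle comes only from the handle's position.
- **Grip:** the bar stayed between the pads with an opening of about 10 mm, slightly under its stated 12 mm. The wrist force was steady at about 12 N.
- **Off plan:** my first arc was about 5 mm too tight and left about 29 N between arm and guard. I relaxed it, and it stayed well within the force limits.
- **Other things:** I touched nothing else on the bench, and nothing near the work looked moved in the last pictures. I did not measure the other things' positions afterwards.

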